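# Fetch a heatsink from a tilt bin and stand it on the power board

## Robot

A 6-joint arm with a two-finger parallel gripper is mounted at the origin on the work surface. World frame = base frame: x ahead of the robot, y to its left, z up, the work surface at z = 0. Lengths are in m, angles in rad, forces in N, time in s.
With the tool pointing down it reaches from about 0.25 to 0.775 m from the base axis. Payload 4 kg.
Tool frame: the origin (TCP) lies at the centre of the arm's flange, where the gripper is bolted on; the fingertips stand 199 mm ahead of it and the grasp point (between the pads) lies 180 mm ahead of it (robot.tcp_to_tips is the z of the fingertips in the tool frame, in m); z points along the fingers, y is the line along which they close (so a half turn about z gives the same grasp; the last joint's range is limited). The gripper opens to 94 mm and grips with 3 to 60 N. Pads are 16 mm wide; open, the fingers measure 119 mm over their backs; the gripper's body (75 mm by 177 mm) begins 78 mm behind the grasp point.
Start: joints at [-0.103, 0.087, 1.371, -0, 1.684, -0.103], TCP at [0.55, -0, 0.405] pointing down, gripper open.
Joint ranges: [-3.1, 3.1], [-0.76, 2.03], [0.27, 2.55], [-1.08, 4.22], [0.17, 2.65], [-2.57, 2.57]. Speed limits (rad/s): [2.79, 2.79, 3.14, 3.14, 3.14, 3.14].

## Interface

Orientations are given as [roll, pitch, yaw] about the fixed x, y, z axes, in that order (R = Rz(yaw) Ry(pitch) Rx(roll)).
In Python, from bench import robot gives the robot as it stands.
- The arm moves only by the tool play_rows, never from a script. Its arguments are lists of equal length, an entry for each row: "translation": the shift along the tool's x, y, z scaled (see below), a list of three; "twist": the turn, a rotation vector about the tool's x, y, z scaled (see below), a list of three; "gripper": the opening, from -1 (shut) to 1 (fully open). A call has 1 to 8 rows; each row shifts and turns the commanded pose from where the row before left it, along the tool's axes as they then stand; what a row does not reach is not made up. The controller multiplies each number of a shift by 0.04 m and each number of a turn by 0.1 rad. A row lasts 1/10 s, in which the tool goes at most 50 mm and 8.59 degrees, less where a joint would pass 70% of its speed; a pose out of reach is approached as far as the arm can. A call with a number of a shift or a turn outside -1 to 1 is refused whole. A call with a gripper value outside its range is refused whole. The fingers move at their own pace and stop on an object; the grip force is fixed at half the most. Time passes only in rows, so rows that do not move let the fingers close. It gives the time, the measured TCP pose, the force, the opening and the grip force at its end, in the units of the state.
- robot.get_obs(): the state, without advancing time (a new reading comes with each control period).
- robot.snapshot(name): name is "scene" or "side" or "wrist"; returns the picture (480x640x3 uint8, red, green, blue); there is no depth.
- robot.camera_model(name): a dict with "camera_matrix" (3x3 intrinsics, pixels), "rvec" (rotation vector, rad) and "tvec" (3), from world to camera coordinates, as OpenCV has them. Camera axes: x right, y down, z forward; pixel columns grow to the right and rows downward; lengths in m; the calibration is good to about 2 mm. The wrist camera is an equidistant fisheye: a pixel r from the principal point sees the ray r / f radians off the axis. A picture is of the moment at which its call begins: read the wrist's pose just before it. camera_model takes no time and is no camera call; for the wrist camera it gives the pose at the moment of the call.
- robot.close_job(): hands the job in; it is judged then, once.
Trained networks look in the newest picture that a camera, given by its name, has taken for a name from the list of things; names that differ only in an ending like _2 or _b are one class to them, and where a whole thing is asked for, a point or a joint stands for the part that bears it (a point fixed in the world has none). Each returns a list of dicts, best first, with "score" (0 to 1); they miss things now and then, are a little off and sometimes report something else, mostly with a low value. They report only what shows in the picture. A call takes as long as a camera call. They do not tell look-alikes from the thing itself.
- robot.recognise(name, camera): "centre" ([x, y, z] in m, in world coordinates, good to about 4 mm: the middle of the surface that is visible of it).
- robot.spot_point(name, camera): "centre" ([x, y, z] in m, in world coordinates, good to about 4 mm: a listed point, or the origin of a listed thing).
The state is a dict: "time": time; "joint_positions": joint angles; "qvel": joint speeds; "joint_torque": joint torques, N m; "tool_pos": TCP position; "ee_rot": TCP orientation; "wrist_force": force on the tool from outside, world axes, zero at the start; "wrist_torque": the same for the moment, N m; "width": finger opening in m; "finger_force": force on a finger pad.
Only numpy, scipy, OpenCV 4.12 (cv2) and the standard library are available. Lean on these libraries where they do the work, as an engineer would, in place of code of your own. Each camera call takes 0.05 s, during which the arm holds its last target. There are 200 camera calls.

## Task

The power board needs its heatsink: tilt the yellow bin forward on its pivot until it rests fully open, lift out the finned aluminium heatsink standing at the back of it, and stand it upright, gently, inside the white outline on the green board. Then push the yellow bin fully shut; the copper choke stays in the front of the bin, the blue and grey bins stay shut, and the tools on the bench stay where they are.

Things in the scene. Friction and masses are not known exactly. Their poses are not given: they have to be found in the camera images.
- bin_yellow (a joint): tilt of the yellow bin, rad: 0 shut, 0.60 fully open on its stop. It turns about a level pivot along its lower front edge, its top coming forward towards the robot. Stiff hinge (0.3 N m): 3 to 5 N at the lip starts it; fully open it stays by itself, but let go below about 0.4 rad it may fall shut while loaded
- bin_yellow_pivot (a point): middle of the yellow bin's lower front edge, on the pivot; its frame turns with the bin: x from the bin's front to its back, y along the pivot, z up the front panel. Bin 136 mm wide, 130 mm deep, walls 4 mm, inner floor at z = 4 mm, front panel 150 mm high, back wall 90 mm, side walls 90 mm, rising steeply to the front panel over the front 45 mm
- bin_yellow_divider (a point): middle of the top edge of the white divider that crosses the yellow bin, 84 mm behind its front and 72 mm up, 4 mm thick; moves with the bin. The heatsink stands behind it, the choke lies in front of it
- housing_yellow (a point): middle of the front edge of the flat hood of the yellow bin's fixed grey housing: 60 mm behind the pivot and 178 mm above it (190 mm over the rack). The hood covers the back of the shut bin; only the 55 mm between it and the front panel is open from above. The housing is 148 mm wide, its sides begin 10 mm behind the pivot
- bin_yellow_lip (a point): outer edge of the yellow bin's finger lip, in the middle: 14 mm ahead of the front panel's outer face and 165 mm up it, in the bin's frame (axes as the pivot's). The lip, 4 mm thick, flares forward at 45 degrees from the top of the front panel; fingers can go down behind it, or pinch the front panel across its top
- bin_blue (a joint): tilt of the blue bin, a like one beside the yellow (the three stand side by side 150 mm apart, in any order): 0 shut; stays shut
- bin_grey (a joint): tilt of the grey bin, likewise: 0 shut; stays shut
- heatsink: aluminium heatsink: a block of upright fins, 30 mm thick (x), 50 wide (y), 110 tall (z), about 0.16 kg, alike from both sides; origin at the middle of its underside, z along the fins. It starts standing behind the yellow bin's divider, width along the pivot; as the bin tilts it leans on the divider, its fins up to 0.15 rad beyond the bin's tilt. Grip it across its 50 mm width near the top
- choke: copper-wound choke with dark flanges, 34 x 42 x 36 mm, 0.1 kg, lying loose in the front of the yellow bin, before the divider; origin at the middle of its underside
- board: green power board with its components, fixed to the bench on standoffs, its upper face 14 mm above the bench, 170 x 220 mm; origin at the middle of its underside, on the bench; same axes as the outline
- outline (a point): middle of the white outline on the green board's upper face, level, 14 mm above the bench. Outline 42 mm (x) by 62 mm (y) inside: 6 mm of room all round the heatsink, whose width goes along y, either way round. It lies 25 mm from the board's middle towards -x. Small transistors, 23 mm high, stand 31 mm from its middle towards +x; no part on the board rises more than 42 mm above it
- multimeter: yellow handheld multimeter, 180 x 86 x 42 mm, lying on the bench; origin at the middle of its underside
- screwdriver: red-handled screwdriver, 190 mm long, lying on the bench
- solder_reel: reel of solder, blue flanges, 64 mm across, 45 mm high, standing flat on the bench; origin at the middle of its underside
- flux_bottle: white plastic bottle with a red cap, 44 mm across, 95 mm tall; origin at the middle of its underside
- desolder_pump: orange desoldering pump, 200 mm long, 20 mm thick, lying on the bench
- side_cutters: blue-handled side cutters, 130 mm long, lying on the bench
There are look-alikes about, which are no part of the job. What is shaped like the choke but brown or red is not meant.

How it is judged:
On the way, in this order (a step that is already met when the one before it is completed fails the run):
1. the yellow bin is tilted forward at least 0.5 rad with the heatsink still standing in its back (value of joint bin_yellow above 0.5 rad and z of heatsink in the frame of bin_yellow_pivot below 0.03 m and x of heatsink in the frame of bin_yellow_pivot above 0.07 m), for 0.2 s.
2. the heatsink is lifted out, held in the fingers, its foot above the bin's back wall, while the bin is open (value of joint bin_yellow above 0.35 rad and contact force between the fingers and heatsink above 1 N and z of heatsink in the frame of bin_yellow_pivot above 0.09 m), for 0.1 s.
3. the heatsink stands upright and released inside the white outline on the board (distance between heatsink and outline below 0.0095 m and angle between heatsink's own z axis and vertical below 0.05 rad and angle between the y axis of heatsink and the y axis of outline, either way round below 0.26 rad and contact force between the fingers and heatsink below 0.1 N), for 0.3 s.
At the end, for the whole second after the job is handed in: The heatsink stands on the board, upright within 0.05 rad, released and at rest, its middle within 9 mm of the outline's middle and its width along the outline's long side within 0.26 rad; the yellow, blue and grey bins are shut (each under 0.05 rad); the choke is in the front of the yellow bin (horizontal distance between heatsink and outline below 0.009 m and z of heatsink in the frame of outline between -0.003 and 0.003 m and angle between heatsink's own z axis and vertical below 0.05 rad and angle between the y axis of heatsink and the y axis of outline, either way round below 0.26 rad and linear speed of heatsink below 0.02 m/s and value of joint each of bin_yellow, bin_blue, bin_grey below 0.05 rad and x of choke in the frame of bin_yellow_pivot between 0 and 0.084 m and z of choke in the frame of bin_yellow_pivot between 0 and 0.07 m and y of choke in the frame of bin_yellow_pivot between -0.068 and 0.068 m); the robot touches nothing.
It fails at once if the heatsink is dropped onto the board (falls freely at over 0.6 m/s, a drop of about 20 mm) or pressed onto it with over 80 N (contact force between heatsink and board above 80 N or (horizontal distance between heatsink and outline below 0.15 m and contact force between the fingers and heatsink below 0.1 N and linear speed of heatsink above 0.6 m/s)).
It fails at once if the choke leaves the yellow bin (distance between choke and bin_yellow_pivot above 0.18 m).
It fails at once if the blue or grey bin is tilted open by more than 0.2 rad (value of joint any of bin_blue, bin_grey above 0.2 rad).
It fails at once if a tool, bottle, reel or the multimeter on the bench is moved by more than 30 mm (distance of any of multimeter, screwdriver, solder_reel, flux_bottle, desolder_pump, side_cutters from where it was at the start of the episode above 0.03 m).
It also fails if it takes over 72 s, if anything falls off the work surface, if the arm or the gripper's body presses on something with over 40 N, if the wrist force passes 120 N, or if a joint passes its speed limit or range.

## Working session

There is one attempt and no reset: what is moved stays moved. The work goes in short steps, Python scripts to look and compute and a tool call to move; the robot and the scene stay as the last step left them, time stands still between calls to the robot, and variables do not carry over. Pictures are saved under pics/ and viewed, at most 10 in all, crops included, and the job is handed in when it is done.

Besides the shell and the picture viewer there is one more tool, called after "Call:" as a command line: name --argument value ..., lists and objects as JSON in quotes. play_rows: Moves the arm, as the interface text tells. Its arguments: {"type":"object","properties":{"translation":{"type":"array","items":{"type":"array","items":{"type":"number","minimum":-1,"maximum":1}}},"twist":{"type":"array","items":{"type":"array","items":{"type":"number","minimum":-1,"maximum":1}}},"gripper":{"type":"array","items":{"type":"number"}}},"required":["translation","twist","gripper"]}

```bash
mkdir -p pics; ls; cat > h.py <<'E'
import numpy as np,cv2
from bench import robot
def snap(c,n):
    im=robot.snapshot(c); cv2.imwrite(f'pics/{n}.png',im[:,:,::-1]); return im
def sp(names,cam,f=robot.spot_point,k=3):
    for n in names:
        try: print(cam,n,[(np.round(d['centre'],4).tolist(),round(d['score'],2)) for d in f(n,cam)[:k]])
        except Exception as e: print(n,e)
E
python3 - <<'E'
from h import *
o=robot.get_obs();print(o['time'],o['tool_pos'],o['ee_rot'],o['wrist_force'])
a=snap('scene','s0');b=snap('side','d0')
P=['bin_yellow_pivot','bin_yellow_lip','housing_yellow','bin_yellow_divider','outline','board','heatsink','choke']
sp(P,'scene');sp(P,'side')
E
```

```text
pics
0.0 [5.49886378e-01 3.50159058e-05 4.03521815e-01] [-3.13941738e+00 -2.19423244e-04  1.57086050e+00] [ 0.86934372  0.72341654 -0.31199608]
scene bin_yellow_pivot [([0.5449, 0.0279, 0.0191], 0.58)]
scene bin_yellow_lip [([0.5333, 0.0243, 0.1895], 0.82)]
scene housing_yellow [([0.606, 0.034, 0.2008], 0.64)]
scene bin_yellow_divider [([0.6313, 0.0371, 0.0944], 0.75)]
scene outline []
scene board []
scene heatsink [([0.747, -0.1233, -0.0009], 0.65)]
scene choke [([0.5867, 0.0042, 0.0226], 0.91), ([0.5412, -0.1539, 0.0023], 0.71), ([0.6325, 0.039, 0.0928], 0.26)]
side bin_yellow_pivot [([0.5483, 0.0277, 0.0238], 0.97), ([0.3783, -0.0538, 0.0027], 0.67)]
side bin_yellow_lip [([0.5369, 0.0241, 0.1879], 0.79)]
side housing_yellow []
side bin_yellow_divider [([0.6328, 0.0364, 0.0916], 0.87), ([0.5353, 0.023, 0.1866], 0.4)]
side outline [([0.443, -0.336, 0.0132], 0.8)]
side board [([0.4681, -0.3523, 0.0016], 0.8)]
side heatsink [([0.6531, 0.0444, 0.0256], 0.52)]
side choke [([0.6183, -0.116, -0.0054], 0.79), ([0.541, -0.1526, 0.0016], 0.76)]
```

View pics/s0.png

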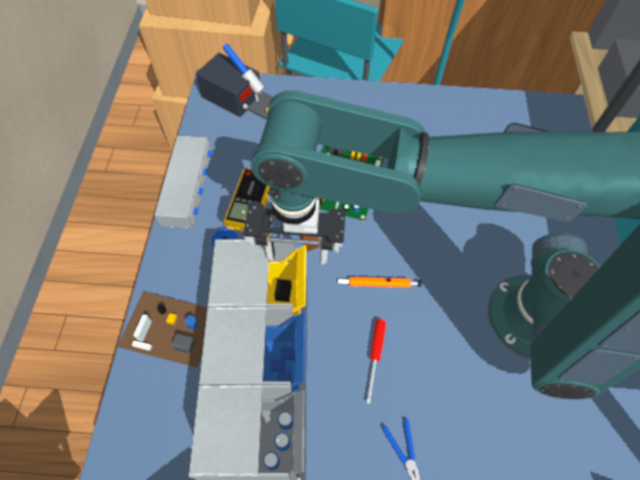

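View pics/d0.png

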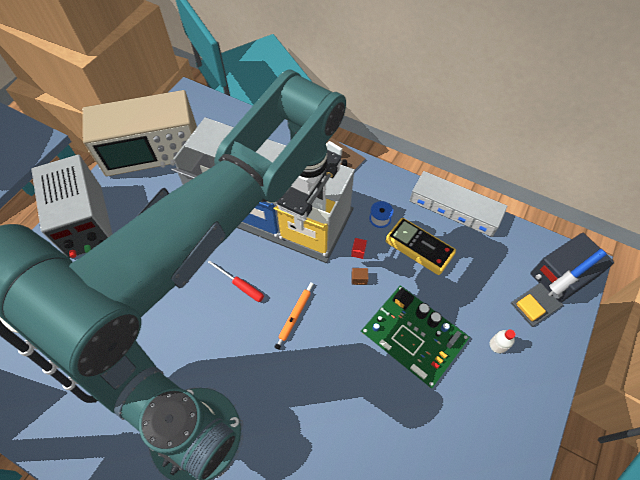

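The scene view shows the yellow bin at the near end of the row (about 285,280), with blue and grey beyond it. The arm hides the board. The side view shows the board at (415,335), with its outline near (408,340). Next I rectify planes to get the yaws.

```bash
cat >> h.py <<'E'
def rect(im,cam,c,half,z,s=0.0005):
    m=robot.camera_model(cam);K=np.array(m['camera_matrix']);R=cv2.Rodrigues(np.array(m['rvec'],float))[0];t=np.array(m['tvec'],float).ravel()
    n=int(2*half/s)
    # pixel (u,v): x=c0+half-v*s ; y=c1+half-u*s
    A=np.array([[0,-s,c[0]+half],[-s,0,c[1]+half],[0,0,z],[0,0,1.]])
    H=K@np.c_[R,t]@A
    return cv2.warpPerspective(im,H,(n,n),flags=cv2.WARP_INVERSE_MAP|cv2.INTER_LINEAR)
def proj(cam,p):
    m=robot.camera_model(cam)
    return cv2.projectPoints(np.array(p,float).reshape(-1,1,3),np.array(m['rvec'],float),np.array(m['tvec'],float),np.array(m['camera_matrix'],float),None)[0].reshape(-1,2)
E
python3 - <<'E'
from h import *
a=cv2.imread('pics/s0.png');b=cv2.imread('pics/d0.png')
r=rect(b,'side',(0.443,-0.336),0.14,0.014,0.0007)
r2=rect(a,'scene',(0.62,0.2),0.3,0.20,0.0015)
cv2.imwrite('pics/r.png',np.hstack([r,r2]))
w=(r.min(2)>150).astype(np.uint8)
cs=cv2.findContours(w,cv2.RETR_EXTERNAL,cv2.CHAIN_APPROX_NONE)[0]
for c in sorted(cs,key=lambda c:-cv2.minAreaRect(c)[1][0]*cv2.minAreaRect(c)[1][1])[:4]:
    (u,v),wh,an=cv2.minAreaRect(c);print(0.443+.14-v*.0007,-0.336+.14-u*.0007,np.array(wh)*.0007,an)
for n in['bin_blue','bin_grey','bin_yellow','multimeter','flux_bottle','solder_reel']:
    sp([n],'scene',robot.recognise);sp([n],'side',robot.recognise)
E
```

```text
0.4414248397827148 -0.34021104431152344 [0.06842481 0.04858776] 12.144279479980469
0.38188864135742184 -0.3963072601318359 [0.0408565 0.0118734] 12.380758285522461
0.5330199989318847 -0.3788400085449219 [0.02066127 0.02191346] 63.43495178222656
0.5417 -0.34335003204345704 [0.02097432 0.02128736] 63.43495178222656
scene bin_blue [([0.5617, 0.1579, 0.0546], 0.59)]
side bin_blue [([0.5385, 0.1419, 0.0874], 0.78)]
scene bin_grey [([0.554, 0.3222, 0.0682], 0.66), ([0.2962, 0.3197, 0.0149], 0.24)]
side bin_grey [([0.5834, 0.3969, 0.106], 0.9)]
scene bin_yellow [([0.5698, -0.0162, 0.104], 0.91)]
side bin_yellow [([0.5487, 0.0162, 0.0851], 0.88), ([0.5308, -0.541, 0.0571], 0.29)]
scene multimeter [([0.7189, -0.2532, 0.0396], 0.61), ([0.3622, -0.0489, 0.0208], 0.29)]
side multimeter [([0.6943, -0.2613, 0.0356], 0.95), ([0.5511, 0.0143, 0.0853], 0.38)]
scene flux_bottle [([0.5667, -0.0183, 0.1067], 0.51)]
side flux_bottle [([0.5317, -0.5386, 0.0572], 0.59)]
scene solder_reel [([0.7492, -0.1363, 0.0455], 0.49), ([0.369, 0.1027, 0.0204], 0.29)]
side solder_reel [([0.7304, -0.1236, 0.0454], 0.81)]
```

View pics/r.png

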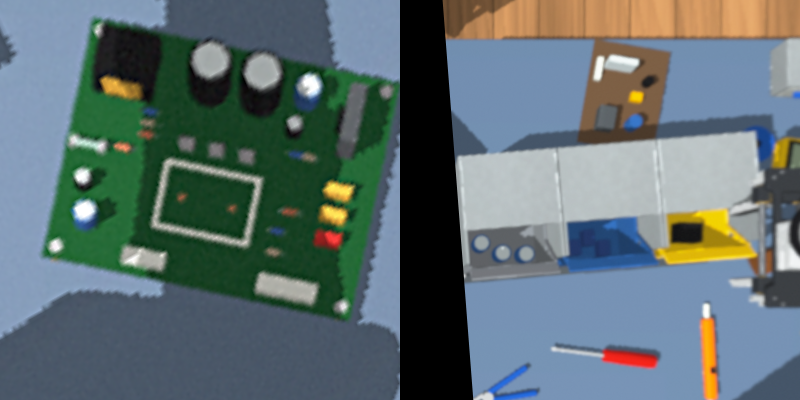

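Left (rectified board, z=14 mm): the outline is clean at (208,202), long side at 12°, and the transistors lie on its +x side. Right (hood plane): the bins from left to right are grey, blue, yellow, and the rack is tilted a few degrees. I'll fit the rack yaw from the hood's edges.

```bash
python3 - <<'E'
from h import *
a=cv2.imread('pics/s0.png')
r=rect(a,'scene',(0.62,0.2),0.3,0.20,0.001).astype(int)
g=((r.min(2)>160)&(r.max(2)-r.min(2)<25)).astype(np.uint8)
g=cv2.morphologyEx(g,cv2.MORPH_OPEN,np.ones((7,7)))
n,l,st,_=cv2.connectedComponentsWithStats(g)
for i in range(1,n):
    if st[i,4]<3000: continue
    m=(l==i);c=cv2.findContours(m.astype(np.uint8),0,1)[0][0]
    (u,v),wh,an=cv2.minAreaRect(c);print(st[i],0.92-v*.001,0.5-u*.001,wh,an)
    us=np.arange(st[i,0]+8,st[i,0]+st[i,2]-8)
    top=[np.where(m[:,x])[0].min() for x in us if m[:,x].any()];bot=[np.where(m[:,x])[0].max() for x in us if m[:,x].any()]
    for q in(top,bot):
        p=np.polyfit(us[:len(q)],q,1);p=np.polyfit(us[:len(q)][abs(np.polyval(p,us[:len(q)])-q)<4],np.array(q)[abs(np.polyval(p,us[:len(q)])-q)<4],1);print(p, 'x at y=.03:',0.92-.001*np.polyval(p,470))
E
```

```text
[   86   199   459   147 48988] 0.6452861633300782 0.18356549072265627 (119.08722686767578, 455.67059326171875) 85.2363510131836
[-8.35782196e-02  2.42475508e+02] x at y=.03: 0.716806254789701
[-8.56527095e-02  3.52508903e+02] x at y=.03: 0.6077478706220756
```

The rack yaw is 0.085 rad with the pivot near (0.548, 0.027, 0.022). The outline is at (0.4414, -0.340) with yaw -0.212. I lift a little, turn the tool so its y lies along the pivot, and close the fingers.

Call:
play_rows --translation '[[0,0,-0.75],[0,0,-0.75],[0,0,0],[0,0,0],[0,0,0],[0,0,0],[0,0,0],[0,0,0]]' --twist '[[0,0,0.86],[0,0,1],[0,0,1],[0,0,1],[0,0,1],[0,0,1],[0,0,1],[0,0,1]]' --gripper '[-1,-1,-1,-1,-1,-1,-1,-1]'

```text
time: 2.3
tool_pos: [0.55, 0.0, 0.4647]
ee_rot: [3.142, -0.0, 0.781]
wrist_force: [0.4, 0.7, -0.8]
width: 0.0332
finger_force: 0.0
```

Call:
play_rows --translation '[[0,0,0],[0,0,0],[0,0,0],[0,0,0],[0,0,0],[0,0,0],[0,0,0],[0,0,0]]' --twist '[[0,0,1],[0,0,1],[0,0,1],[0,0,1],[0,0,1],[0,0,1],[0,0,1],[0,0,0]]' --gripper '[-1,-1,-1,-1,-1,-1,-1,-1]'

```text
time: 3.1
tool_pos: [0.55, -0.0, 0.4647]
ee_rot: [3.142, -0.0, 0.085]
wrist_force: [-0.1, -0.7, -0.4]
width: 0.0003
finger_force: 0.0
```

```bash
python3 - <<'E'
from h import *
o=robot.get_obs();print(o['time'],o['tool_pos'],o['ee_rot'],o['width'],o['joint_positions'],o['wrist_force'])
snap('wrist','w1');snap('scene','s1');snap('side','d1')
print(robot.camera_model('wrist'))
P=['bin_yellow_pivot','bin_yellow_lip','bin_yellow_divider','housing_yellow','choke']
for c in('wrist','scene','side'): sp(P,c)
E
```

```text
3.1 [ 5.49998064e-01 -1.87807304e-05  4.64693453e-01] [ 3.14156929e+00 -5.56297125e-05  8.49770703e-02] 0.0002682605046233212 [-1.03122639e-01  8.35710242e-02  1.25683182e+00 -1.28895904e-05
  1.80113079e+00  1.38269368e+00] [-0.07568209 -0.7188767  -0.35393567]
{'camera_matrix': array([[371.64829954,   0.        , 318.80808738],
       [  0.        , 371.64829954, 240.08943646],
       [  0.        ,   0.        ,   1.        ]]), 'rvec': array([-2.18435554,  2.00247996,  0.23186347]), 'tvec': array([-0.04753604,  0.49681305,  0.57346163])}
wrist bin_yellow_pivot [([0.5454, 0.0283, 0.0215], 0.9)]
wrist bin_yellow_lip [([0.5312, 0.026, 0.1886], 0.55)]
wrist bin_yellow_divider []
wrist housing_yellow [([0.6066, 0.0336, 0.2011], 0.98), ([0.7055, -0.2619, -0.0022], 0.6)]
wrist choke [([0.614, -0.1117, 0.0002], 0.98), ([0.5432, -0.1529, 0.0002], 0.67)]
scene bin_yellow_pivot [([0.5426, 0.028, 0.0184], 0.72)]
scene bin_yellow_lip []
scene bin_yellow_divider [([0.6285, 0.0375, 0.0952], 0.85), ([0.5435, -0.5468, -0.0023], 0.46)]
scene housing_yellow [([0.5848, 0.002, 0.024], 0.72), ([0.6073, 0.0316, 0.1995], 0.58), ([0.6308, 0.0357, 0.0913], 0.18)]
scene choke [([0.5827, 0.0029, 0.0226], 0.55), ([0.5399, -0.154, 0.0041], 0.53), ([0.3761, -0.0546, 0.001], 0.41)]
side bin_yellow_pivot []
side bin_yellow_lip [([0.5368, 0.0241, 0.1856], 0.72)]
side bin_yellow_divider [([0.6298, 0.0342, 0.0926], 0.81)]
side housing_yellow [([0.6067, 0.0312, 0.2001], 0.62)]
side choke [([0.6181, -0.113, -0.0015], 0.75), ([0.5368, -0.1522, 0.0005], 0.63)]
```

View pics/w1.png

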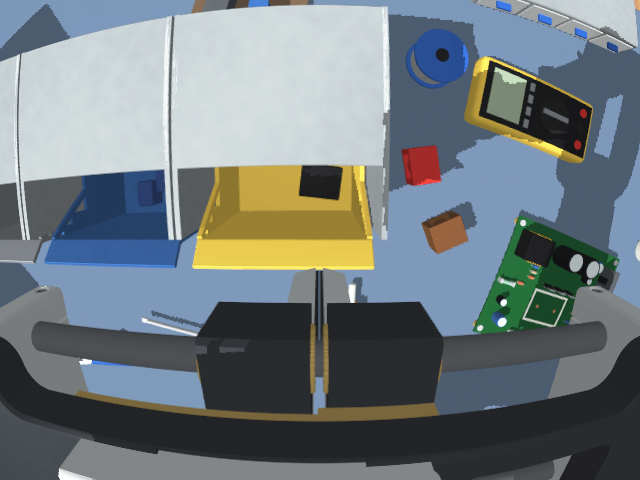

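The wrist view shows the yellow bin shut, with the gap between its hood and lip free at (290,205). The choke is at (320,180), and the red and brown decoys are outside. The networks agree on pivot (0.547, 0.028, 0.0215). I enter the gap behind the panel.

Call:
play_rows --translation '[[0.37,-0.42,0],[0.37,-0.42,0],[0,0,0],[0,0,0.8],[0,0,0.8],[0,0,0.8],[0,0,0.8],[0,0,0]]' --twist '[[0,0,0],[0,0,0],[0,0,0],[0,0,0],[0,0,0],[0,0,0],[0,0,0],[0,0,0]]' --gripper '[-1,-1,-1,-1,-1,-1,-1,-1]'

```text
time: 4.8
tool_pos: [0.575, 0.0355, 0.331]
ee_rot: [-3.141, 0.011, 0.084]
wrist_force: [-1.0, -0.3, 0.2]
width: 0.0003
finger_force: 0.0
```

Call:
play_rows --translation '[[-0.3,0,0],[-0.3,0,0],[-0.3,0,0],[-0.3,0,0],[-0.3,0,0],[-0.3,0,0],[0,0,0],[0,0,0]]' --twist '[[0,0,0],[0,0,0],[0,0,0],[0,0,0],[0,0,0],[0,0,0],[0,0,0],[0,0,0]]' --gripper '[-1,-1,-1,-1,-1,-1,-1,-1]'

```text
time: 5.6
tool_pos: [0.505, 0.0297, 0.3389]
ee_rot: [3.141, -0.004, 0.085]
wrist_force: [1.5, 0.3, 1.5]
width: 0.0003
finger_force: 0.9
```

Call:
play_rows --translation '[[-0.2,0,0],[-0.15,0,0],[-0.1,0,0],[0,0,0]]' --twist '[[0,0,0],[0,0,0],[0,0,0],[0,0,0]]' --gripper '[-1,-1,-1,-1]'

```text
time: 6.0
tool_pos: [0.4868, 0.0283, 0.337]
ee_rot: [3.141, -0.0, 0.085]
wrist_force: [4.0, 0.4, 0.8]
width: 0.0005
finger_force: 1.5
```

Call:
play_rows --translation '[[-0.15,0,0],[-0.1,0,0],[0,0,0]]' --twist '[[0,0,0],[0,0,0],[0,0,0]]' --gripper '[-1,-1,-1]'

```text
time: 6.3
tool_pos: [0.478, 0.0276, 0.3379]
ee_rot: [3.141, -0.008, 0.085]
wrist_force: [8.5, 1.5, 0.2]
width: 0.0005
finger_force: 3.6
```

```bash
python3 - <<'E'
from h import *
snap('scene','s2');snap('side','d2')
P=['bin_yellow_lip','bin_yellow_divider','bin_yellow_pivot','heatsink']
for c in('scene','side'): sp(P,c)
E
```

```text
scene bin_yellow_lip []
scene bin_yellow_divider [([0.5747, 0.0329, 0.1255], 0.63)]
scene bin_yellow_pivot [([0.5476, 0.0286, 0.0204], 0.86)]
scene heatsink []
side bin_yellow_lip [([0.4465, 0.0171, 0.1483], 0.82)]
side bin_yellow_divider [([0.573, 0.0282, 0.1272], 0.74)]
side bin_yellow_pivot [([0.5479, 0.0291, 0.0206], 0.92)]
side heatsink [([0.6313, 0.0441, 0.088], 0.59)]
```

The bin is open on its stop: the divider reads (0.574, 0.126 high) against an expected (0.575, 0.128). I withdraw the fingers and tilt the tool along the fins to look.

Call:
play_rows --translation '[[0.25,0,0],[0,0,-1],[0,0,-1],[0,0,-1],[-0.8,0,0],[-0.85,0,0],[0,0,0],[0,0,0]]' --twist '[[0,0,0],[0,0,0],[0,0,0],[0,0,0],[0,0.7,0],[0,1,0],[0,1,0],[0,1,0]]' --gripper '[-1,-1,-1,-1,0.6,0.6,0.6,0.6]'

```text
time: 7.6
tool_pos: [0.4201, 0.0228, 0.4534]
ee_rot: [-3.141, -0.37, 0.085]
wrist_force: [-0.3, -0.4, 0.3]
width: 0.0294
finger_force: 0.0
```

Call:
play_rows --translation '[[0,0,0],[0,0,0],[0,0,0],[0,0,0]]' --twist '[[0,1,0],[0,1,0],[0,1,0],[0,0,0]]' --gripper '[0.6,0.6,0.6,0.6]'

```text
time: 8.0
tool_pos: [0.4203, 0.0228, 0.4526]
ee_rot: [-3.141, -0.665, 0.084]
wrist_force: [-0.7, -0.2, -1.0]
width: 0.0613
finger_force: 0.0
```

```bash
python3 - <<'E'
from h import *
o=robot.get_obs();print(o['time'],o['tool_pos'],o['ee_rot'],o['width'],o['wrist_force'])
w=snap('wrist','w2');s=snap('scene','s3');d=snap('side','d3')
P=['heatsink','bin_yellow_divider','bin_yellow_lip','bin_yellow_pivot','choke']
for c in('wrist','scene','side'): sp(P,c)
for c in('wrist','scene','side'): sp(['heatsink'],c,robot.recognise)
u=proj('scene',[0.59,0.03,0.1])[0].astype(int);v=proj('side',[0.58,0.03,0.1])[0].astype(int)
f=lambda im,p:cv2.resize(im[max(0,p[1]-50):p[1]+50,p[0]-65:p[0]+65][:,:,::-1],(520,400),interpolation=cv2.INTER_CUBIC)
print(u,v)
cv2.imwrite('pics/c3.png',cv2.resize(np.vstack([np.hstack([f(s,u),f(d,v)]),np.hstack([w[:400,:520,::-1],w[:400,-520:,::-1]])]),(780,600)))
E
```

```text
8.0 [0.42026382 0.02278325 0.45259296] [-3.14074748 -0.66546171  0.08422872] 0.06125827140977342 [-0.67617141 -0.23920881 -1.04033877]
wrist heatsink [([0.6318, 0.0419, 0.082], 0.95)]
wrist bin_yellow_divider [([0.5716, 0.0305, 0.1313], 0.83)]
wrist bin_yellow_lip []
wrist bin_yellow_pivot [([0.545, 0.0316, 0.0201], 0.58)]
wrist choke [([0.5727, -0.0011, 0.0385], 0.65), ([0.6132, -0.1122, -0.0022], 0.57)]
scene heatsink [([0.6329, 0.0447, 0.0868], 0.78), ([0.3694, 0.1341, -0.0041], 0.36)]
scene bin_yellow_divider [([0.5762, 0.0326, 0.1259], 0.81)]
scene bin_yellow_lip [([0.4442, 0.0169, 0.1496], 0.57)]
scene bin_yellow_pivot [([0.5472, 0.0253, 0.019], 0.58)]
scene choke [([0.5645, -0.001, 0.039], 0.66)]
side heatsink [([0.4465, 0.0177, 0.1489], 0.61), ([0.63, 0.0428, 0.0878], 0.6)]
side bin_yellow_divider [([0.5743, 0.029, 0.1289], 0.67)]
side bin_yellow_lip [([0.7107, -0.2569, -0.0069], 0.32)]
side bin_yellow_pivot [([0.5466, 0.0273, 0.0246], 0.68)]
side choke [([0.5668, -0.0009, 0.0411], 0.59), ([0.5403, -0.1559, 0.0041], 0.56), ([0.6185, -0.1126, 0.0016], 0.51)]
wrist heatsink [([0.5751, 0.0392, 0.1583], 0.75)]
scene heatsink [([0.5773, 0.0475, 0.1634], 0.71), ([0.754, -0.1341, 0.0471], 0.18)]
side heatsink [([0.5817, 0.02, 0.145], 0.51)]
[278 291] [306 220]
```

View pics/c3.png

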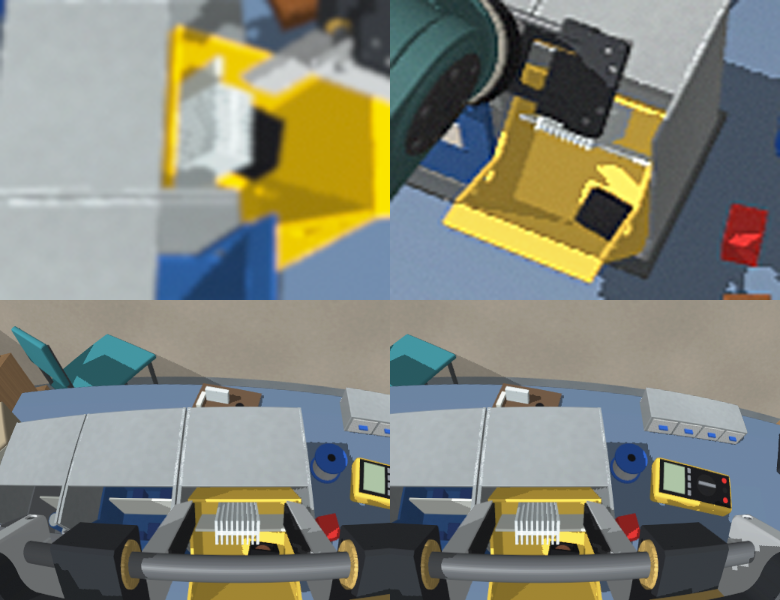

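The views show the fins standing behind the divider and the choke in front of it. The heatsink foot is at bin x=0.107, with lean about 0.09 and lateral offset about +7 mm. I approach along the fins and grip.

Call:
play_rows --translation '[[-0.6,-0.03,0],[-0.6,0,0],[-0.55,0,0],[0,0,0.8],[0,0,0.8],[0,0,0.5],[0,0,0],[0,0,0]]' --twist '[[0,0.25,0],[0,0,0],[0,0,0],[0,0,0],[0,0,0],[0,0,0],[0,0,0],[0,0,0]]' --gripper '[0.6,0.6,0.6,0.6,0.6,0.6,0.6,0.6]'

```text
time: 9.85
tool_pos: [0.4208, 0.024, 0.3455]
ee_rot: [-3.141, -0.694, 0.085]
wrist_force: [-0.3, -0.4, -0.1]
width: 0.0753
finger_force: 0.0
```

```bash
python3 - <<'E'
from h import *
from scipy.spatial.transform import Rotation as Ro
o=robot.get_obs();R=Ro.from_euler('xyz',o['ee_rot']).as_matrix();print(o['time'],o['tool_pos'],o['ee_rot'],o['width'])
w=snap('wrist','w3');snap('scene','s4');snap('side','d4')
hs=[]
for c in('wrist','scene','side'):
    for f in(robot.spot_point,robot.recognise):
        for d in f('heatsink',c)[:2]:
            p=np.array(d['centre'])
            print(c,f.__name__,p.round(4),round(d['score'],2),'tool',(R.T@(p-o['tool_pos'])).round(4))
cv2.imwrite('pics/c4.png',w[150:400,170:470,::-1].repeat(2,0).repeat(2,1))
E
```

```text
9.85 [0.42082781 0.02397267 0.34552065] [-3.14137605 -0.69444798  0.08483759] 0.07529550351443398
wrist call [0.6307 0.0437 0.0826] 0.77 tool [-0.0063 -0.0018  0.3369]
wrist call [0.5715 0.0383 0.1604] 0.64 tool [-0.0022 -0.0015  0.2391]
wrist call [ 0.7406 -0.1233  0.0449] 0.61 tool [0.0429 0.1739 0.4269]
scene call [0.6339 0.0406 0.0876] 0.96 tool [-0.0008  0.0016  0.335 ]
scene call [0.5798 0.0444 0.1618] 0.56 tool [ 0.0055 -0.0068  0.2437]
scene call [0.528  0.0316 0.1109] 0.28 tool [-0.0676  0.0015  0.249 ]
side call [0.6333 0.0428 0.0883] 0.6 tool [-0.0007 -0.0007  0.3342]
side call [0.6051 0.0437 0.1435] 0.65 tool [ 0.0131 -0.004   0.2738]
```

View pics/c4.png

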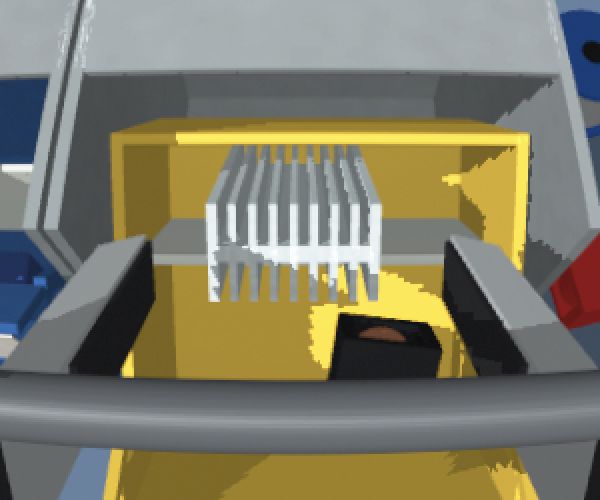

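The fins (crop 207–380) sit centred between the open fingers (150–450), and the foot in the tool frame is about (-2, 0, 335) mm. I advance 57 mm and grip.

Call:
play_rows --translation '[[0,0,0.5],[0,0,0.5],[0,0,0.42],[0,0,0],[0,0,0],[0,0,0],[0,0,0],[0,0,0]]' --twist '[[0,0,0],[0,0,0],[0,0,0],[0,0,0],[0,0,0],[0,0,0],[0,0,0],[0,0,0]]' --gripper '[0.6,0.6,0.6,0.6,-1,-1,-1,-1]'

```text
time: 11.1
tool_pos: [0.457, 0.027, 0.3029]
ee_rot: [3.141, -0.697, 0.085]
wrist_force: [-0.8, 0.2, 1.6]
width: 0.0504
finger_force: 29.9
```

Call:
play_rows --translation '[[0,0,-0.4],[0,0,-0.7],[0,0,-0.8],[0,0,-0.8],[0,0,-0.8],[0,0,-0.3],[0,0,0],[0,0,0]]' --twist '[[0,0,0],[0,0,0],[0,0,0],[0,0,0],[0,0,0],[0,0,0],[0,0,0],[0,0,0]]' --gripper '[-1,-1,-1,-1,-1,-1,-1,-1]'

```text
time: 11.9
tool_pos: [0.3602, 0.0187, 0.4172]
ee_rot: [-3.141, -0.693, 0.084]
wrist_force: [0.0, -0.7, -2.2]
width: 0.0496
finger_force: 30.0
```

```bash
python3 - <<'E'
from h import *
from scipy.spatial.transform import Rotation as Ro
o=robot.get_obs();R=Ro.from_euler('xyz',o['ee_rot']).as_matrix();print(o['time'],o['tool_pos'],o['ee_rot'],o['width'],o['joint_positions'])
for c in('wrist','scene','side'): snap(c,'l_'+c)
for c in('wrist','scene','side'):
    for f in(robot.spot_point,):
        for d in f('heatsink',c)[:2]:
            p=np.array(d['centre'])
            print(c,p.round(4),round(d['score'],2),'tool',(R.T@(p-o['tool_pos'])).round(4))
    sp(['bin_yellow_divider'],c)
E
```

```text
11.9 [0.36020517 0.01873151 0.41719092] [-3.14107425 -0.69296007  0.08429189] 0.04964231085169107 [-0.17623836 -0.59554215  1.94908843  0.18452952  1.11877115  1.28713379]
wrist [0.5377 0.0307 0.2006] 0.9 tool [-0.0015  0.0032  0.2803]
wrist [ 0.704  -0.2596 -0.0022] 0.74 tool [-0.0224  0.3066  0.5264]
wrist bin_yellow_divider [([0.5733, 0.031, 0.1293], 0.56)]
scene [0.5351 0.0326 0.2016] 0.85 tool [-0.0027  0.001   0.2779]
scene bin_yellow_divider [([0.5766, 0.0304, 0.1269], 0.86), ([0.2961, 0.3454, 0.0038], 0.35)]
side bin_yellow_divider [([0.5757, 0.0317, 0.1318], 0.94), ([0.5432, -0.5453, -0.0022], 0.16)]
```

It's lifted out cleanly: foot about 0.279 ahead of the TCP and the bin still open. I carry it sideways to the board, untilting once clear of the bin.

Call:
play_rows --translation '[[0,0.6,0],[0,0.9,0],[0,0.9,0],[0,0.9,0],[0,0.9,0],[0,0.9,0],[0,0.9,0],[0,0.9,0]]' --twist '[[0,0,0],[0,0,0],[0,0,0],[0,-0.3,0],[0,-0.6,0],[0,-0.7,0],[0,-0.7,0],[0,-0.7,0]]' --gripper '[-1,-1,-1,-1,-1,-1,-1,-1]'

```text
time: 13.15
tool_pos: [0.3834, -0.2582, 0.4186]
ee_rot: [3.141, -0.393, 0.084]
wrist_force: [0.9, -0.2, -0.2]
width: 0.0494
finger_force: 30.0
```

Call:
play_rows --translation '[[0,0.9,0],[0,0.9,0],[0,0.3,0],[0,0,0],[0,0,0],[0,0,0],[0,0,0],[0,0,0]]' --twist '[[0,-0.7,0],[0,-0.7,0],[0,-0.7,0],[0,-0.7,0],[0,-0.7,0],[0,-0.43,0],[0,0,0],[0,0,0]]' --gripper '[-1,-1,-1,-1,-1,-1,-1,-1]'

```text
time: 13.95
tool_pos: [0.391, -0.34, 0.4184]
ee_rot: [3.141, -0.004, 0.085]
wrist_force: [-0.1, 0.4, -1.8]
width: 0.0498
finger_force: 30.0
```

Call:
play_rows --translation '[[0,0,0],[0,0,0],[0,0,0],[0.62,-0.13,0.3],[0.62,-0.13,0.5],[0,0,0.5],[0,0,0],[0,0,0]]' --twist '[[0,0,1],[0,0,1],[0,0,0.97],[0,0,0],[0,0,0],[0,0,0],[0,0,0],[0,0,0]]' --gripper '[-1,-1,-1,-1,-1,-1,-1,-1]'

```text
time: 14.75
tool_pos: [0.4412, -0.3402, 0.3667]
ee_rot: [-3.141, -0.002, -0.212]
wrist_force: [0.2, -0.1, -1.0]
width: 0.0497
finger_force: 30.0
```

```bash
python3 - <<'E'
from h import *
from scipy.spatial.transform import Rotation as Ro
o=robot.get_obs();R=Ro.from_euler('xyz',o['ee_rot']).as_matrix();print(o['time'],o['tool_pos'],o['ee_rot'],o['width'],o['wrist_force'])
I={c:snap(c,'b_'+c) for c in('wrist','scene','side')}
for c in I:
    for n in('heatsink','outline'):
        for d in robot.spot_point(n,c)[:2]:
            p=np.array(d['centre'])
            print(c,n,p.round(4),round(d['score'],2),'tool',(R.T@(p-o['tool_pos'])).round(4))
out=[]
for c in('scene','side'):
    u=proj(c,[0.45,-0.34,0.06])[0].astype(int);print(u)
    out.append(cv2.resize(I[c][u[1]-50:u[1]+50,u[0]-50:u[0]+50,::-1],(400,400),interpolation=cv2.INTER_CUBIC))
cv2.imwrite('pics/c5.png',np.hstack(out))
r=rect(I['scene'],'scene',(0.4414,-0.3402),0.1,0.014,0.0005)
cv2.imwrite('pics/c6.png',np.hstack([r[:,:,::-1],rect(I['side'],'side',(0.4414,-0.3402),0.1,0.014,0.0005)[:,:,::-1]]))
E
```

```text
14.75 [ 0.44118834 -0.34023934  0.36668888] [-3.14056200e+00 -1.95848729e-03 -2.12471939e-01] 0.049669006169713044 [ 0.17367775 -0.1407849  -0.97719471]
wrist heatsink [ 0.4396 -0.3415  0.0855] 0.98 tool [-0.0018  0.0019  0.2812]
wrist outline [ 0.4381 -0.3391  0.0154] 0.58 tool [-3.900e-03 -1.000e-04  3.513e-01]
scene heatsink [ 0.4415 -0.341   0.0867] 0.85 tool [-1.0e-04  1.0e-03  2.8e-01]
scene outline [ 0.4417 -0.3399  0.0159] 0.6 tool [-3.000e-04 -1.000e-04  3.508e-01]
side heatsink [ 0.4431 -0.3393  0.0902] 0.91 tool [ 0.0011 -0.001   0.2765]
side outline [ 0.4405 -0.3401  0.0134] 0.73 tool [-0.0014  0.0004  0.3533]
[350 172]
[411 330]
```

View pics/c5.png

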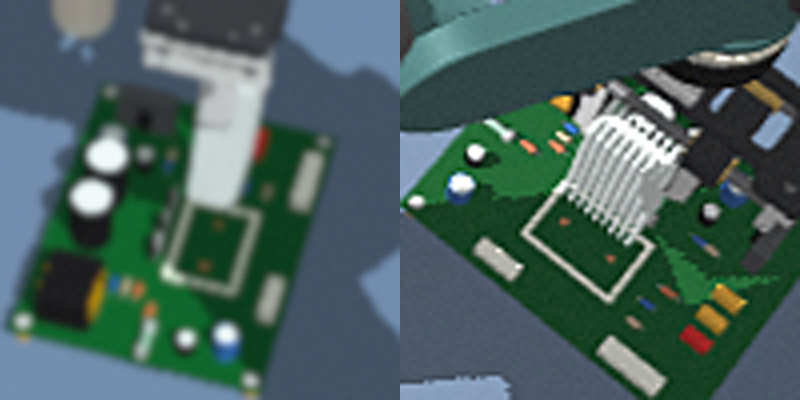

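Both views show the heatsink hovering about 73 mm above the outline, square to it and aligned within about 1 mm. I descend.

Call:
play_rows --translation '[[0,0,0.5],[0,0,0.5],[0,0,0.3],[0,0,0.2],[0,0,0.1],[0,0,0],[0,0,0]]' --twist '[[0,0,0],[0,0,0],[0,0,0],[0,0,0],[0,0,0],[0,0,0],[0,0,0]]' --gripper '[-1,-1,-1,-1,-1,-1,-1]'

```text
time: 15.9
tool_pos: [0.4417, -0.3404, 0.3035]
ee_rot: [3.141, -0.003, -0.212]
wrist_force: [-0.5, 0.1, -1.8]
width: 0.0499
finger_force: 30.0
```

```bash
python3 - <<'E'
from h import *
o=robot.get_obs();print(o['time'],o['tool_pos'],o['ee_rot'],o['wrist_force'])
I={c:snap(c,'e_'+c) for c in('wrist','scene','side')}
for c in I: sp(['heatsink'],c,k=1)
E
```

```text
15.9 [ 0.44172436 -0.34036569  0.3035479 ] [ 3.14139307 -0.00336307 -0.21218831] [-0.48432381  0.13443158 -1.77963216]
wrist heatsink [([0.4414, -0.3429, 0.0243], 0.75)]
scene heatsink [([0.443, -0.3438, 0.0256], 0.73)]
side heatsink [([0.4417, -0.3386, 0.0262], 0.69)]
```

Call:
play_rows --translation '[[0,0,0.06],[0,0,0.06],[0,0,0.04],[0,0,0]]' --twist '[[0,0,0],[0,0,0],[0,0,0],[0,0,0]]' --gripper '[-1,-1,-1,-1]'

```text
time: 16.6
tool_pos: [0.4414, -0.3401, 0.2957]
ee_rot: [-3.14, -0.001, -0.212]
wrist_force: [0.2, 0.5, -1.1]
width: 0.0497
finger_force: 30.0
```

Call:
play_rows --translation '[[0,0,0.04],[0,0,0.03],[0,0,0]]' --twist '[[0,0,0],[0,0,0],[0,0,0]]' --gripper '[-1,-1,-1]'

```text
time: 16.9
tool_pos: [0.4415, -0.3402, 0.2932]
ee_rot: [-3.141, -0.002, -0.212]
wrist_force: [-0.3, -0.1, -1.4]
width: 0.0502
finger_force: 30.0
```

Call:
play_rows --translation '[[0,0,0.03],[0,0,0]]' --twist '[[0,0,0],[0,0,0]]' --gripper '[-1,-1]'

```text
time: 17.1
tool_pos: [0.4415, -0.3402, 0.2923]
ee_rot: [-3.141, -0.002, -0.212]
wrist_force: [0.1, 0.0, -0.8]
width: 0.0498
finger_force: 30.0
```

Call:
play_rows --translation '[[0,0,0.03],[0,0,0]]' --twist '[[0,0,0],[0,0,0]]' --gripper '[-1,-1]'

```text
time: 17.3
tool_pos: [0.4416, -0.3402, 0.2921]
ee_rot: [-3.141, -0.003, -0.212]
wrist_force: [-0.8, 1.1, 2.5]
width: 0.0497
finger_force: 30.0
```

Contact: the z force changed sign and the descent stopped. I release and check.

Call:
play_rows --translation '[[0,0,0],[0,0,0],[0,0,0],[0,0,0],[0,0,0]]' --twist '[[0,0,0],[0,0,0],[0,0,0],[0,0,0],[0,0,0]]' --gripper '[0.5,0.5,0.5,0.5,0.5]'

```text
time: 17.8
tool_pos: [0.4415, -0.3402, 0.2909]
ee_rot: [-3.141, -0.002, -0.212]
wrist_force: [-0.1, -0.0, -0.5]
width: 0.0704
finger_force: 0.0
```

Call:
play_rows --translation '[[0,0,-0.4],[0,0,-0.8],[0,0,-0.9],[0,0,-0.9],[0,0,-0.4],[0,0,0],[0,0,0]]' --twist '[[0,0,0],[0,0,0],[0,0,0],[0,0,0],[0,0,0],[0,0,0],[0,0,0]]' --gripper '[0.5,0.5,0.5,0.5,0.5,-1,-1]'

```text
time: 18.5
tool_pos: [0.4412, -0.3402, 0.4264]
ee_rot: [-3.141, -0.001, -0.212]
wrist_force: [-0.4, -0.4, -0.2]
width: 0.0582
finger_force: 0.0
```

```bash
python3 - <<'E'
from h import *
o=robot.get_obs();print(o['time'],o['tool_pos'],o['ee_rot'],o['wrist_force'],o['width'])
I={c:snap(c,'g_'+c) for c in('wrist','scene','side')}
for c in I: sp(['heatsink','outline','bin_yellow_divider','bin_yellow_lip'],c,k=1)
out=[]
for c in('scene','side'):
    u=proj(c,[0.45,-0.34,0.06])[0].astype(int)
    out.append(cv2.resize(I[c][u[1]-50:u[1]+50,u[0]-50:u[0]+50,::-1],(400,400),interpolation=cv2.INTER_CUBIC))
cv2.imwrite('pics/c7.png',np.hstack(out))
E
```

```text
18.5 [ 0.4412043  -0.34018159  0.42639521] [-3.14068641e+00 -1.47792156e-03 -2.12225142e-01] [-0.36041937 -0.38823067 -0.21558972] 0.05820014728346961
wrist heatsink [([0.4394, -0.3416, 0.0117], 0.96)]
wrist outline [([0.4401, -0.341, 0.0171], 0.7)]
wrist bin_yellow_divider []
wrist bin_yellow_lip []
scene heatsink [([0.4401, -0.3406, 0.0106], 0.91)]
scene outline [([0.4423, -0.3382, 0.0147], 0.78)]
scene bin_yellow_divider [([0.575, 0.0337, 0.1294], 0.74)]
scene bin_yellow_lip [([0.4428, 0.0172, 0.1485], 0.56)]
side heatsink [([0.4421, -0.3407, 0.0126], 0.56)]
side outline []
side bin_yellow_divider [([0.5737, 0.0307, 0.129], 0.97)]
side bin_yellow_lip [([0.4462, 0.0184, 0.1497], 0.92)]
```

View pics/c7.png

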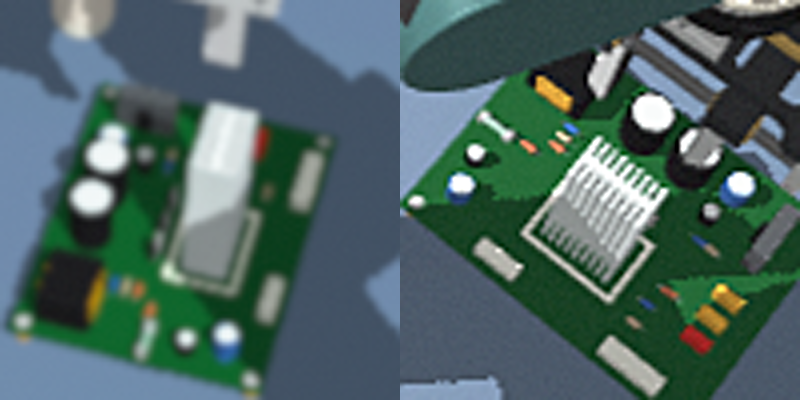

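The heatsink stands upright and centred in the outline, with both views and the networks within about 2 mm. Next I go to the front of the bin's lip with closed fingers.

Call:
play_rows --translation '[[0,0,0],[0,0,0],[0,0,0],[-0.33,-0.7,0],[0,-0.9,0],[0,-0.9,0],[0,-0.9,0],[0,-0.9,0]]' --twist '[[0,0,-1],[0,0,-1],[0,0,-0.97],[0,0,0],[0,0,0],[0,0,0],[0,0,0],[0,0,0]]' --gripper '[-1,-1,-1,-1,-1,-1,-1,-1]'

```text
time: 20.05
tool_pos: [0.4131, -0.1687, 0.4272]
ee_rot: [3.141, -0.003, 0.084]
wrist_force: [0.2, -0.3, -0.2]
width: 0.0007
finger_force: 0.0
```

Call:
play_rows --translation '[[0,-0.9,0],[0,-0.9,0],[0,-0.9,0],[0,-0.9,0],[0,-0.9,0],[0,-0.1,0],[0,0,0]]' --twist '[[0,0,0],[0,0,0],[0,0,0],[0,0,0],[0,0,0],[0,0,0],[0,0,0]]' --gripper '[-1,-1,-1,-1,-1,-1,-1]'

```text
time: 20.75
tool_pos: [0.3978, 0.014, 0.4273]
ee_rot: [3.141, -0.003, 0.087]
wrist_force: [1.2, -1.3, -0.0]
width: 0.0007
finger_force: 0.0
```

Call:
play_rows --translation '[[0,0,0.6],[0,0,0.7],[0,0,0.7],[0,0,0.65],[0,0,0],[0,0,0]]' --twist '[[0,0,0],[0,0,0],[0,0,0],[0,0,0],[0,0,0],[0,0,0]]' --gripper '[-1,-1,-1,-1,-1,-1]'

```text
time: 21.35
tool_pos: [0.3984, 0.0124, 0.3213]
ee_rot: [3.141, -0.002, 0.083]
wrist_force: [0.6, 0.3, -0.9]
width: 0.0004
finger_force: 0.0
```

Call:
play_rows --translation '[[0.4,0,0],[0.3,0,0],[0.25,0,0],[0.25,0,0],[0.25,0,0],[0.25,0,0],[0.25,0,0],[0.25,0,0]]' --twist '[[0,0,0],[0,0,0],[0,0,0],[0,0,0],[0,0,0],[0,0,0],[0,0,0],[0,0,0]]' --gripper '[-1,-1,-1,-1,-1,-1,-1,-1]'

```text
time: 22.15
tool_pos: [0.4868, 0.021, 0.3211]
ee_rot: [-3.142, -0.002, 0.085]
wrist_force: [-0.9, -0.0, 1.5]
width: 0.0001
finger_force: 0.7
```

Call:
play_rows --translation '[[0.25,0,0],[0.2,0,0],[0.2,0,0],[0.15,0,0],[0.1,0,0],[0,0,0]]' --twist '[[0,0,0],[0,0,0],[0,0,0],[0,0,0],[0,0,0],[0,0,0]]' --gripper '[-1,-1,-1,-1,-1,-1]'

```text
time: 22.75
tool_pos: [0.5217, 0.0239, 0.3211]
ee_rot: [-3.142, 0.0, 0.085]
wrist_force: [-2.8, -0.3, 1.0]
width: 0.0003
finger_force: 1.5
```

Call:
play_rows --translation '[[0.1,0,0],[0.1,0,0],[0,0,0]]' --twist '[[0,0,0],[0,0,0],[0,0,0]]' --gripper '[-1,-1,-1]'

```text
time: 23.05
tool_pos: [0.525, 0.0242, 0.321]
ee_rot: [3.141, 0.019, 0.085]
wrist_force: [-27.9, -2.3, 12.9]
width: 0.0006
finger_force: 13.9
```

```bash
python3 - <<'E'
from h import *
for c in('scene','side'): snap(c,'k_'+c);sp(['bin_yellow_lip','bin_yellow_divider'],c,k=1)
E
```

```text
scene bin_yellow_lip []
scene bin_yellow_divider [([0.5713, -0.0019, 0.022], 0.73)]
side bin_yellow_lip [([0.535, 0.0249, 0.1882], 0.98)]
side bin_yellow_divider [([0.6307, 0.032, 0.0963], 0.78)]
```

The push met a firm stop (28 N), and the lip is back where it started at 0.535. I back off and verify.

Call:
play_rows --translation '[[-0.3,0,0],[-0.7,0,0],[-0.8,0,0],[-0.8,0,0],[0,0,-0.8],[0,0,-0.8],[0,0,0],[0,0,0]]' --twist '[[0,0,0],[0,0,0],[0,0,0],[0,0,0],[0,0,0],[0,0,0],[0,0,0],[0,0,0]]' --gripper '[-1,-1,-1,-1,-1,-1,-1,-1]'

```text
time: 24.15
tool_pos: [0.426, 0.0158, 0.386]
ee_rot: [3.141, -0.006, 0.085]
wrist_force: [-0.2, 0.3, -0.0]
width: 0.0002
finger_force: 0.0
```

```bash
python3 - <<'E'
from h import *
o=robot.get_obs();print(o['time'],o['tool_pos'],o['wrist_force'])
I={c:snap(c,'z_'+c) for c in('wrist','scene','side')}
for c in I: sp(['heatsink','bin_yellow_lip','bin_yellow_divider','choke','outline'],c,k=2)
f=lambda im,c:cv2.resize(im[c[0]:c[1],c[2]:c[3],::-1],(400,400),interpolation=cv2.INTER_CUBIC)
cv2.imwrite('pics/c8.png',np.hstack([f(I['scene'],(80,480,180,480)),f(I['side'],(160,400,230,490))]))
E
```

```text
24.15 [0.42603288 0.01577141 0.38601117] [-0.2264906   0.26500681 -0.00432734]
wrist heatsink [([0.442, -0.3407, 0.0143], 0.93)]
wrist bin_yellow_lip [([0.5326, 0.0278, 0.1877], 0.97)]
wrist bin_yellow_divider []
wrist choke [([0.6131, -0.1126, 0.0021], 0.94), ([0.5469, -0.1551, -0.0029], 0.87)]
wrist outline [([0.438, -0.3429, 0.0198], 0.97), ([0.2952, 0.3425, -0.002], 0.45)]
scene heatsink []
scene bin_yellow_lip [([0.7472, -0.1208, 0.002], 0.74), ([0.5312, 0.0242, 0.1854], 0.58)]
scene bin_yellow_divider [([0.6327, 0.0371, 0.093], 0.67)]
scene choke [([0.5371, -0.1576, 0.0053], 0.68), ([0.5703, -0.0019, 0.0205], 0.53)]
scene outline [([0.4389, -0.3416, 0.0163], 0.91)]
side heatsink [([0.4438, -0.3389, 0.0134], 0.7), ([0.7082, -0.2587, -0.0021], 0.53)]
side bin_yellow_lip [([0.5345, 0.0239, 0.184], 0.71)]
side bin_yellow_divider [([0.6314, 0.0338, 0.0929], 0.63)]
side choke [([0.5423, -0.1542, 0.0029], 0.75), ([0.6177, -0.1141, 0.0036], 0.5)]
side outline [([0.4401, -0.341, 0.0164], 0.95), ([0.6309, 0.036, 0.0924], 0.26)]
```

View pics/c8.png

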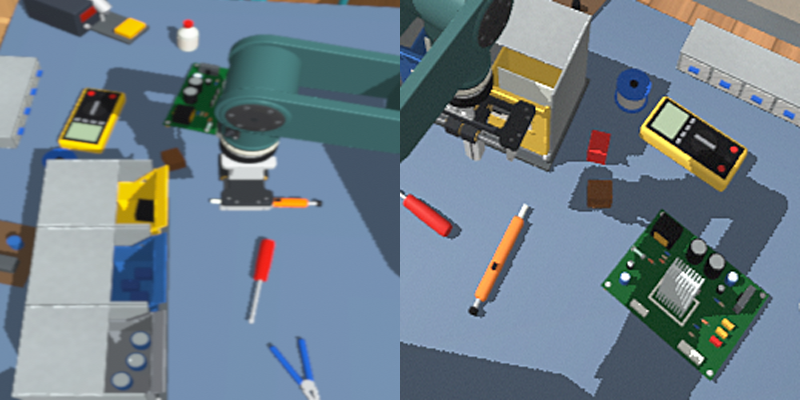

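The bin is shut: the lip and divider are back at their starting readings. The choke shows in the bin's front at (145,210), and the heatsink stands in the outline at (680,288). The tools look unmoved.

```bash
python3 -c "
from bench import robot
print(robot.close_job())"
```

```text
the job is handed in; nothing more can be done
None
```

I handed the job in at about 25 s: the heatsink stands upright inside the white outline (about 2 mm off its middle by the cameras), the yellow bin is shut with the choke in its front, and nothing else looked moved; the judge's result was not shown.

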